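# Hook the oak tea chest shut

### The job

Fasten the light oak tea chest: swing its dark steel hook round by the white knob until it is fully home against the catch pin on the other lid, then let go. Leave the hook of the dark walnut chest as it is.

Things in the scene. Friction and masses are not known exactly. Their poses are not given: they have to be found in the camera images.
- oak_chest: Light oak tea chest, 140 (x) by 180 (y) by 80 mm high, standing firm on the table (it does not shift). Origin: centre of its underside; z up. Its flat top is two lids that meet at its y = 0. A dark steel hook lies on top: it pivots about a vertical axis at chest x = +30, y = -45 mm; the dark steel catch pin, 10 mm thick and 18 mm tall, stands on the other lid at chest x = +39, y = +45 mm.
- oak_hook (a joint): Angle of the dark steel hook, rad. 0: closed, the hook lies along the chest's +y from its pivot with its bar against the catch pin, where it stops. It grows to 2.0 as the hook swings open, counter-clockwise seen from above (at 1.57 it points along the chest's -x). It starts open, 1.0 to 1.9, and stays where it is left: light friction, about 0.7 N at the knob, no spring.
- oak_knob (a point): Centre of the top of the white knob on the dark steel hook: a vertical cylinder 16 mm in diameter, 75 mm from the hook's pivot, its top 42 mm above the lid (122 mm above the table) and clear of everything down to the hook's bar, whose upper side is 14 mm above the lid. The bar is 8 mm thick, 100 mm long, and ends in a bend that reaches 22 mm towards the closing side.
- walnut_knob (a point): Centre of the top of the black knob on the bright steel hook of the dark walnut chest, which is otherwise the same as the oak one (75 mm from its pivot, 122 mm above the table). Not to be moved. The two chests may stand either way round, left or right.
There are look-alikes about, which are no part of the job. There is more than one size of the oak_chest; the job needs the larger.

How it is judged:
At the end, for the whole second after the job is handed in: The oak chest's hook is closed to within 0.17 rad (10 degrees) of its stop against the pin and at rest; the walnut chest's knob is within 20 mm of where it started (value of joint oak_hook below 0.17 rad and velocity of joint oak_hook between -0.1 and 0.1 rad/s and distance of walnut_knob from where it was at the start of the episode below 0.02 m); the robot touches nothing.
It fails at once if the walnut chest's hook is moved: its knob leaves its starting place by more than 20 mm (distance of walnut_knob from where it was at the start of the episode above 0.02 m).
It also fails if it takes over 34 s, if anything falls off the work surface, if the arm or the gripper's body presses on something with over 40 N, if the wrist force passes 120 N, or if a joint passes its speed limit or range.

### The arm

A 6-joint arm with a two-finger parallel gripper is mounted at the origin on the work surface. World frame = base frame: x ahead of the robot, y to its left, z up, the work surface at z = 0. Lengths are in m, angles in rad, forces in N, time in s.
With the tool pointing down it reaches from about 0.325 to 0.775 m from the base axis. Payload 5.5 kg.
Tool frame: the origin (TCP) lies at the very end of the fingers, on their centre line; the grasp point (between the pads) lies manip.grasp_offset behind it (manip.grasp_offset is the distance from the TCP to the grasp point, in m); z points along the fingers, y is the line along which they close (so a half turn about z gives the same grasp; the last joint's range is limited). The gripper opens to 85 mm and grips with 20 to 120 N. Pads are 22 mm wide; open, the fingers measure 114 mm over their backs; the gripper's body (76 mm by 85 mm) begins 54 mm behind the grasp point. The pads swing forward as they close: fully open they stand 13 mm farther back than shut.
Start: joints at [-1.332, 0.091, 1.231, -0, 1.82, -0.057], TCP at [0.175, -0.574, 0.231] pointing down, gripper open.
Joint ranges: [-2.87, 2.87], [-0.86, 2.18], [0.17, 2.46], [-1.51, 4.65], [0.06, 2.69], [-2.65, 2.65]. Speed limits (rad/s): [2.57, 2.57, 3.01, 3.14, 3.14, 3.14].

### API

Orientations are given as a unit quaternion [x, y, z, w].
In Python, from cell import telemetry, camera, order, manip gives the robot as it stands.
- The arm moves only by the shell command python3 -m handwheel 'ROWS' [OPENING] [FORCE]. ROWS is JSON, a list that holds one entry, the list of rows, each a list of 6 numbers: the shift along the world's x, y, z in m, then the turn, a rotation vector about the world's x, y, z in rad. A call has 1 to 20 rows; each row is the pose to reach, as a shift and turn from the pose commanded when the call began; what a row does not reach only later rows make up. A row lasts 1/8 s, in which the tool goes at most 62.5 mm and 10.7 degrees, less where a joint would pass 70% of its speed; a pose out of reach is approached as far as the arm can. A call with a gripper value outside its range is refused whole. OPENING is the opening, from 0 (shut) to 1 (fully open), set as the call begins (- or left out, the last holds). The fingers move at their own pace and stop on an object; FORCE is the grip in N (left out, the last holds). Time passes only in rows, so rows that repeat a pose let the fingers close. It gives the time, the measured TCP pose, the force and the opening at its end, in the units of the state.
- telemetry.state(): the state, without advancing time (a new reading comes with each control period).
- camera(name): name is "scene" or "top" or "wrist"; returns a dict with "color" (400x640x3 uint8, red, green, blue), "intrinsics" (3x3 intrinsics, pixels), "D" ([k1, k2, p1, p2, k3] as OpenCV has them; the pictures are not rectified), "world_from_camera" (4x4, takes a point from camera to world coordinates). Camera axes: x right, y down, z forward; pixel columns grow to the right and rows downward; lengths in m; the calibration is good to about 2 mm. A picture is of the moment at which its call begins. There is no depth.
- order.hand_in(): hands the job in, once; it reports no verdict.
The state is a dict: "time_s": time; "joints": joint angles; "joint_velocities": joint speeds; "joint_torque": joint torques, N m; "eef_pos": TCP position; "tool_rot": TCP orientation; "force": force on the tool from outside, world axes, zero at the start; "torque": the same for the moment, N m; "gripper_width": opening from 0.0 (shut) to 1.0 (fully open).
Only numpy, scipy, OpenCV 4.12 (cv2) and the standard library are available. Lean on these libraries where they do the work, as an engineer would, in place of code of your own. Each camera call takes 0.05 s, during which the arm holds its last target. There are 200 camera calls.

## Working session

There is one attempt and no reset: what is moved stays moved. The work goes in short steps, Python scripts to look and compute and a shell command to move; the robot and the scene stay as the last step left them, time stands still between calls to the robot, and variables do not carry over. Pictures are saved under pics/ and viewed, on a budget of 10 in all, crops included, one or two more only if the job needs it, and the job is handed in when it is done.

```bash
ls; mkdir -p pics; python3 - <<'E'
from cell import telemetry,camera,manip
import cv2,pickle
d={}
for n in("scene","top"):
    c=camera(n);d[n]=c;cv2.imwrite(f"pics/{n}0.png",c["color"][:,:,::-1])
    print(n,c["world_from_camera"].round(3).tolist(),c["intrinsics"])
pickle.dump(d,open("c0.pkl","wb"))
print(manip.grasp_offset,telemetry.state())
E
```

```text
pics
scene [[0.39, 0.793, -0.468, 0.899], [0.921, -0.328, 0.212, -0.167], [0.015, -0.513, -0.858, 0.963], [0.0, 0.0, 0.0, 1.0]] [[382.44570241   0.         317.13832917]
 [  0.         382.44570241 196.12869193]
 [  0.           0.           1.        ]]
top [[-0.02, -0.998, 0.067, 0.347], [-1.0, 0.02, -0.001, 0.038], [-0.0, -0.067, -0.998, 1.231], [0.0, 0.0, 0.0, 1.0]] [[449.30150291   0.         319.64011038]
 [  0.         449.30150291 200.07324615]
 [  0.           0.           1.        ]]
0.0187 {'time_s': 0.1, 'joints': array([-1.33170108e+00,  9.18213711e-02,  1.23176102e+00, -2.23546997e-05,
        1.81984508e+00, -5.67002286e-02]), 'joint_velocities': array([ 4.15371663e-04,  8.79528547e-05, -2.33783161e-03, -6.87655421e-04,
       -2.01339755e-04,  1.38203779e-04]), 'joint_torque': array([ 3.06310212e-03, -4.60217714e+01, -4.19218540e+01,  6.22714765e-05,
        1.06407047e-02,  6.50011671e-06]), 'eef_pos': array([ 0.17482895, -0.57368796,  0.23024384]), 'tool_rot': array([ 9.89083039e-01,  1.47356370e-01, -9.43391830e-05, -9.12606542e-04]), 'force': array([ 0.60878619,  0.03708679, -0.24024649]), 'torque': array([-0.02414178, -0.0105718 , -0.00349412]), 'gripper_width': 0.9962752463878091}
```

View pics/top0.png

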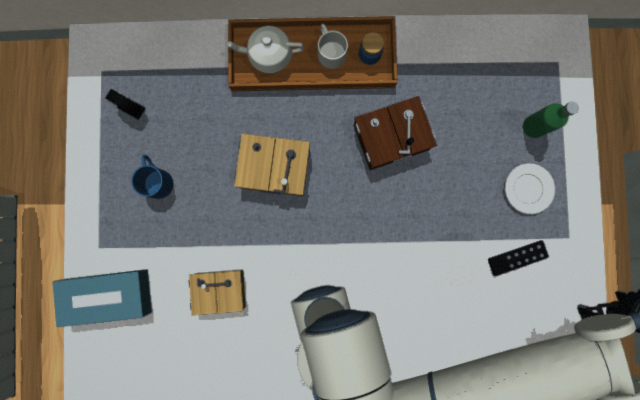

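View pics/scene0.png

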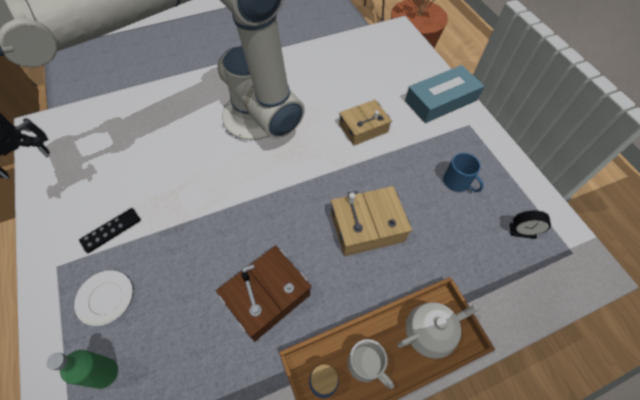

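The top view shows the large oak chest at about (273,165), with its pivot at (291,154), pin at (257,147) and white knob at (284,182). The walnut chest is to the right at (395,132). The smaller oak chest at (217,293) is a decoy. In the scene view, the oak knob is at (351,196), the pivot at (358,228) and the pin at (392,223).

```bash
cat > h.py <<'E'
import cv2,numpy as np
def ray(c,uv):
    p=cv2.undistortPoints(np.array([[uv]],float),c["intrinsics"],np.array(c["D"]))[0,0]
    T=c["world_from_camera"];return T[:3,3],T[:3,:3]@np.array([*p,1])
def plane(c,uv,z):
    o,d=ray(c,uv);return o+d*(z-o[2])/d[2]
def tri(c1,u1,c2,u2):
    o1,d1=ray(c1,u1);o2,d2=ray(c2,u2)
    s=np.linalg.lstsq(np.c_[d1,-d2],o2-o1,rcond=None)[0]
    a,b=o1+s[0]*d1,o2+s[1]*d2;return (a+b)/2,np.linalg.norm(a-b)
def blobs(c,box,lo,hi):
    x0,y0,x1,y1=box;h=cv2.cvtColor(c["color"][y0:y1,x0:x1],cv2.COLOR_RGB2HSV)
    n,_,st,ce=cv2.connectedComponentsWithStats(cv2.inRange(h,lo,hi))
    return [((ce[i]+[x0,y0]).round(1),st[i,4],st[i,:4].tolist()) for i in range(1,n) if st[i,4]>5]
E
python3 - <<'E'
import pickle,cv2,numpy as np
from h import *
d=pickle.load(open("c0.pkl","rb"))
for n,b in(("top",(235,133,312,197)),("scene",(330,180,412,252))):
    c=d[n];print(n,"white",blobs(c,b,(0,0,150),(180,60,255)));print(n,"dark",blobs(c,b,(0,0,0),(180,110,110)))
a=d["top"]["color"][125:205,230:320,::-1];b=d["scene"]["color"][180:260,325:415,::-1]
cv2.imwrite("pics/crop.png",np.hstack([cv2.resize(i,None,fx=4.4,fy=4.4,interpolation=cv2.INTER_CUBIC) for i in(a,b)]))
E
```

```text
top white [(array([283.5, 180.9]), np.int32(27), [46, 45, 6, 6])]
top dark [(array([248.5, 133. ]), np.int32(6), [11, 0, 6, 1]), (array([265.8, 134.2]), np.int32(11), [28, 0, 6, 3]), (array([274.4, 134.8]), np.int32(11), [36, 0, 7, 5]), (array([297.1, 136.7]), np.int32(33), [57, 0, 10, 7]), (array([310.3, 135.7]), np.int32(7), [74, 1, 3, 4]), (array([236.7, 150. ]), np.int32(127), [0, 2, 6, 42]), (array([282.6, 185. ]), np.int32(662), [0, 8, 77, 56]), (array([256.4, 146.7]), np.int32(55), [18, 10, 8, 8]), (array([289. , 160.8]), np.int32(145), [50, 17, 11, 30]), (array([235.8, 193.3]), np.int32(9), [0, 59, 3, 4])]
scene white [(array([352.3, 195.1]), np.int32(24), [20, 13, 6, 5])]
scene dark [(array([355.5, 191.8]), np.int32(12), [23, 11, 6, 3]), (array([348. , 195.9]), np.int32(17), [17, 12, 3, 9]), (array([362.6, 238.5]), np.int32(866), [0, 22, 80, 50]), (array([355.6, 220.5]), np.int32(121), [20, 23, 12, 29]), (array([391.4, 222.8]), np.int32(47), [58, 40, 8, 7])]
```

View pics/crop.png

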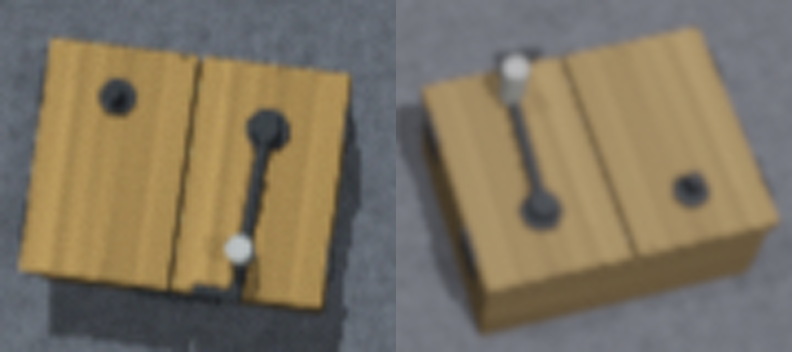

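The crop shows the hook pointing towards the robot at about 1.57 rad. In the top picture, knob, pivot and pin are at (283.8,181), (290.7,154.4) and (256.8,147).

```bash
python3 - <<'E'
import pickle
from h import *
d=pickle.load(open("c0.pkl","rb"));t,s=d["top"],d["scene"]
P={}
for n,a,b,z in(("knob",(283.8,181),(352.3,195.7),.122),("pivot",(290.7,154.4),(358,227.7),.096),("pin",(256.8,147),(391.9,222.7),.09)):
    P[n]=plane(t,a,z);print(n,P[n].round(4),plane(s,b,z).round(4),tri(t,a,s,b))
k,p,q=[P[n][:2] for n in("knob","pivot","pin")]
print("r",np.linalg.norm(k-p),"pp",np.linalg.norm(q-p),"expect .0904")
# mean over both views
for n,a,b,z in(("knob",(283.8,181),(352.3,195.7),.122),("pivot",(290.7,154.4),(358,227.7),.096),("pin",(256.8,147),(391.9,222.7),.09)):
    P[n]=(plane(t,a,z)+plane(s,b,z))[:2]/2
k,p,q=[P[n] for n in("knob","pivot","pin")]
an=lambda v:np.arctan2(v[1],v[0])
yaw=an(q-p)-an([9,90]);r=np.linalg.norm(k-p)
th=an(k-p)-(yaw+np.pi/2);print("mean",k,p,q,"yaw",yaw,"theta",th,"r",r,np.linalg.norm(q-p))
for h in np.linspace(th,0,9):
    f=yaw+np.pi/2+h;print(round(h,2),(p+.075*np.array([np.cos(f),np.sin(f)])).round(4))
E
```

```text
knob [0.4707 0.125  0.122 ] [0.4742 0.1247 0.122 ] (array([0.47144258, 0.12592007, 0.1169934 ]), np.float64(0.001114149513446467))
pivot [0.5414 0.1085 0.096 ] [0.5515 0.1062 0.096 ] (array([0.54462875, 0.11039476, 0.07971131]), np.float64(0.002038377748514143))
pin [0.5635 0.1957 0.09  ] [0.5698 0.1949 0.09  ] (array([0.565769  , 0.19790354, 0.08037651]), np.float64(0.0019847718731983532))
r 0.07266605345522616 pp 0.08996804418005155 expect .0904
mean [0.47240938 0.12486601] [0.54646552 0.10734501] [0.5666162  0.19527578] yaw -0.12560685465394927 theta 1.4640841721124271 r 0.0761005727392306 0.09021014782432021
1.46 [0.4735 0.1246]
1.28 [0.4778 0.1376]
1.1 [0.4845 0.1496]
0.92 [0.4932 0.1602]
0.73 [0.5037 0.169 ]
0.55 [0.5156 0.1757]
0.37 [0.5286 0.1802]
0.18 [0.5422 0.1822]
0.0 [0.5559 0.1818]
```

```bash
python3 -m handwheel '[[[0.015,0.035,0,0,0,0.14],[0.03,0.07,0,0,0,0.28],[0.05,0.115,0,0,0,0.43],[0.066,0.155,0,0,0,0.58],[0.082,0.194,0,0,0,0.72],[0.099,0.233,0,0,0,0.87],[0.115,0.272,0,0,0,1.01],[0.132,0.311,0,0,0,1.16],[0.148,0.35,0,0,0,1.3],[0.165,0.389,0,0,0,1.45],[0.182,0.428,0,0,0,1.6],[0.198,0.467,0,0,0,1.74],[0.215,0.505,0,0,0,1.88],[0.231,0.544,0,0,0,2.03],[0.248,0.583,-0.01,0,0,2.18],[0.264,0.622,-0.02,0,0,2.32],[0.281,0.661,-0.03,0,0,2.47],[0.297,0.699,-0.04,0,0,2.6],[0.297,0.699,-0.05,0,0,2.6],[0.297,0.699,-0.05,0,0,2.6]]]' 0.4 20
python3 - <<'E'
from cell import telemetry,camera
import cv2,pickle
s=telemetry.state();print(s["joints"].round(2))
c=camera("wrist");pickle.dump(c,open("w1.pkl","wb"));cv2.imwrite("pics/w1.png",c["color"][:,:,::-1])
from h import *
print(blobs(c,(0,0,640,400),(0,0,170),(180,50,255)))
E
```

```text
time_s: 2.6
eef_pos: [0.4711, 0.1245, 0.1799]
tool_rot: [0.123, 0.992, -0.001, -0.001]
force: [-0.8, -0.0, -0.4]
gripper_width: 0.404
[ 0.19 -0.22  1.62 -0.    1.74 -1.14]
[(array([74. , 31.8]), np.int32(7098), [0, 0, 179, 90]), (array([180.1,  19.2]), np.int32(11), [177, 18, 6, 4]), (array([182.2,  28.1]), np.int32(9), [180, 25, 5, 6]), (array([177. ,  27.6]), np.int32(7), [176, 27, 4, 3]), (array([179.3,  32.3]), np.int32(6), [178, 32, 4, 2]), (array([171.5,  35.3]), np.int32(11), [170, 34, 5, 4]), (array([158. ,  38.7]), np.int32(12), [156, 36, 5, 6]), (array([163. ,  40.5]), np.int32(8), [162, 39, 3, 4]), (array([73.4, 66.8]), np.int32(8), [71, 66, 5, 3]), (array([ 1.5, 82.2]), np.int32(6), [0, 81, 4, 4]), (array([322.4, 222.9]), np.int32(149), [314, 215, 18, 17])]
```

View pics/w1.png

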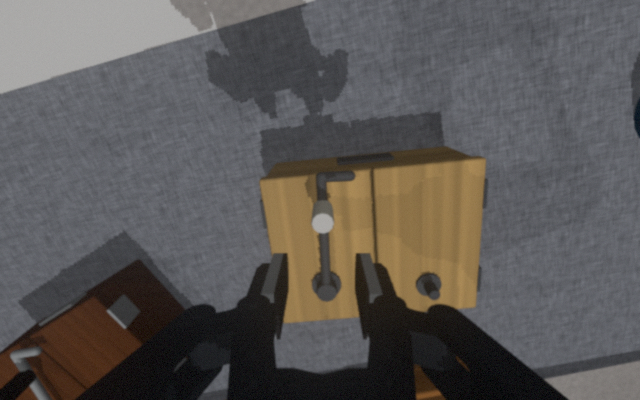

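The wrist view shows the knob top at (322.4,222.7), the pivot at (327,288) and the pin top at about (435,293). The fingers straddle the line of the hook.

```bash
python3 - <<'E'
import pickle
from h import *
c=pickle.load(open("w1.pkl","rb"))
k=plane(c,(322.4,222.7),.122);q=plane(c,(435,293),.098);qb=plane(c,(428,284),.081);p=plane(c,(327,289),.096)
print(k,q,qb,p);print(np.linalg.norm((k-p)[:2]),np.linalg.norm((q-p)[:2]))
E
```

```text
[0.46949609 0.12634316 0.122     ] [0.5632794  0.19940933 0.098     ] [0.56559628 0.19865661 0.081     ] [0.5387609  0.11289753 0.096     ]
0.07055777102649088 0.0899191179504505
```

```bash
python3 -m handwheel '[[[-0.001,0.0015,-0.02,0,0,0],[-0.001,0.0015,-0.045,0,0,0],[-0.001,0.0015,-0.065,0,0,0],[-0.001,0.0015,-0.077,0,0,0],[-0.001,0.0015,-0.077,0,0,0]]]'
python3 -m handwheel '[[[0,0,0,0,0,0],[0,0,0,0,0,0],[0,0,0,0,0,0],[0,0,0,0,0,0]]]' 0.27 20
python3 - <<'E'
import numpy as np
from cell import camera
import cv2
cv2.imwrite("pics/w2.png",camera("wrist")["color"][:,:,::-1])
p=np.array([.5435,.1105]);f0=np.arctan2(.0155,-.0735);k0=p+.075*np.array([np.cos(f0),np.sin(f0)])
print(f0-1.431)
for i,f in enumerate(np.linspace(f0,1.431-.08,13)):
    print(((p+.075*np.array([np.cos(f),np.sin(f)]))-k0).round(3),round(f-f0,2))
E
```

```text
time_s: 3.28
eef_pos: [0.4704, 0.1262, 0.1032]
tool_rot: [0.123, 0.992, -0.0, -0.001]
force: [0.3, -0.2, 0.6]
gripper_width: 0.401
time_s: 3.78
eef_pos: [0.471, 0.1266, 0.1046]
tool_rot: [0.123, 0.992, 0.0, 0.0]
force: [-0.6, 0.1, 0.3]
gripper_width: 0.273
1.5027536092043592
[0. 0.] 0.0
[0.003 0.01 ] -0.13
[0.007 0.019] -0.26
[0.012 0.027] -0.4
[0.018 0.035] -0.53
[0.025 0.042] -0.66
[0.033 0.048] -0.79
[0.041 0.052] -0.92
[0.051 0.056] -1.06
[0.06  0.058] -1.19
[0.07  0.059] -1.32
[0.08  0.059] -1.45
[0.09  0.058] -1.58
```

View pics/w2.png

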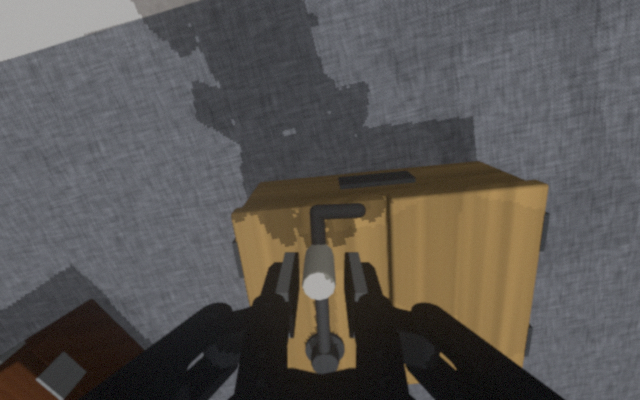

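The knob at (319,285) sits between the pads. I'll swing it along the arc.

```bash
python3 -m handwheel '[[[0.001,0.005,0,0,0,-0.06],[0.003,0.01,0,0,0,-0.13],[0.005,0.014,0,0,0,-0.2],[0.007,0.019,0,0,0,-0.26],[0.009,0.023,0,0,0,-0.33],[0.012,0.027,0,0,0,-0.4],[0.015,0.031,0,0,0,-0.46],[0.018,0.035,0,0,0,-0.53],[0.021,0.039,0,0,0,-0.6],[0.025,0.042,0,0,0,-0.66],[0.029,0.045,0,0,0,-0.73],[0.033,0.048,0,0,0,-0.79],[0.037,0.05,0,0,0,-0.86],[0.041,0.052,0,0,0,-0.92],[0.046,0.054,0,0,0,-0.99],[0.051,0.056,0,0,0,-1.06],[0.055,0.057,0,0,0,-1.12],[0.06,0.058,0,0,0,-1.19],[0.065,0.059,0,0,0,-1.25],[0.07,0.059,0,0,0,-1.32]]]'
python3 -m handwheel '[[[0.003,0,0,0,0,-0.04],[0.006,0,0,0,0,-0.08],[0.008,0,0,0,0,-0.11],[0.01,0,0,0,0,-0.13],[0.01,0,0,0,0,-0.13]]]'
python3 - <<'E'
from cell import camera
import cv2
cv2.imwrite("pics/w3.png",camera("wrist")["color"][:,:,::-1])
E
```

```text
time_s: 6.32
eef_pos: [0.5408, 0.1858, 0.1042]
tool_rot: [0.706, 0.708, -0.0, -0.0]
force: [-1.7, 0.8, 0.6]
gripper_width: 0.27
time_s: 6.95
eef_pos: [0.551, 0.1855, 0.1042]
tool_rot: [0.75, 0.662, 0.0, 0.0]
force: [-0.3, -0.2, -0.4]
gripper_width: 0.27
```

View pics/w3.png

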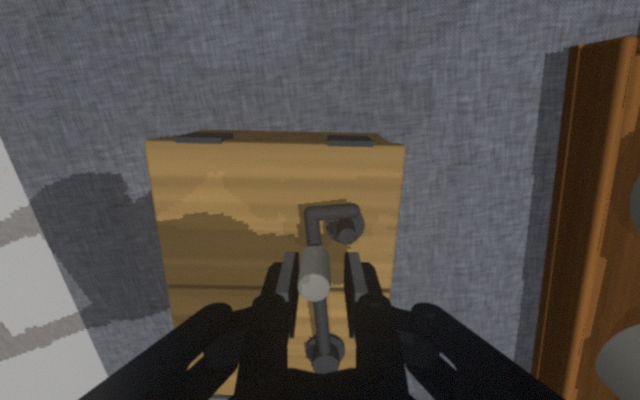

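The hook's bend has come round behind the pin at (345,232), and a small gap to the bar is left. I'll push on in small steps until force shows.

```bash
python3 -m handwheel '[[[0.002,0,0,0,0,0],[0.004,-0.001,0,0,0,-0.03],[0.006,-0.001,0,0,0,-0.05],[0.006,-0.001,0,0,0,-0.05]]]'
python3 -m handwheel '[[[0.002,0,0,0,0,0],[0.003,0,0,0,0,0],[0.003,0,0,0,0,0]]]'
python3 -m handwheel '[[[0.001,0,0,0,0,0],[0.002,0,0,0,0,0],[0.002,0,0,0,0,0]]]'
```

```text
time_s: 7.5
eef_pos: [0.5572, 0.1844, 0.1043]
tool_rot: [0.766, 0.642, 0.0, 0.0]
force: [0.6, 0.1, -0.0]
gripper_width: 0.27
time_s: 7.88
eef_pos: [0.5588, 0.1844, 0.1042]
tool_rot: [0.766, 0.643, -0.001, -0.001]
force: [-5.9, -0.0, 2.2]
gripper_width: 0.268
time_s: 8.25
eef_pos: [0.5591, 0.1844, 0.1041]
tool_rot: [0.766, 0.643, -0.003, -0.002]
force: [-13.4, -1.3, 4.9]
gripper_width: 0.273
```

It's hard against the stop: 13 N and no further travel. I'll back off to centre, lift straight up, then look.

```bash
python3 -m handwheel '[[[-0.003,0,0,0,0,0],[-0.006,0,0,0,0,0],[-0.006,0,0,0,0,0]]]'
python3 -m handwheel '[[[0,0,0.01,0,0,0],[0,0,0.03,0,0,0],[0,0,0.06,0,0,0],[0,0,0.1,0,0,0],[-0.03,0,0.11,0,0,0],[-0.07,0,0.11,0,0,0],[-0.1,0,0.11,0,0,0],[-0.1,0,0.11,0,0,0]]]'
python3 - <<'E'
from cell import camera
import cv2,pickle
from h import *
c=camera("wrist");cv2.imwrite("pics/w4.png",c["color"][:,:,::-1]);pickle.dump(c,open("w4.pkl","wb"))
print([b for b in blobs(c,(150,100,500,400),(0,0,150),(180,50,255)) if b[1]>40])
E
```

```text
time_s: 8.62
eef_pos: [0.5561, 0.1846, 0.1044]
tool_rot: [0.766, 0.643, 0.0, 0.0]
force: [-0.0, -0.6, -0.0]
gripper_width: 0.272
time_s: 9.62
eef_pos: [0.4552, 0.1849, 0.217]
tool_rot: [0.766, 0.643, 0.002, 0.001]
force: [0.7, 0.7, 0.1]
gripper_width: 0.269
[]
```

View pics/w4.png

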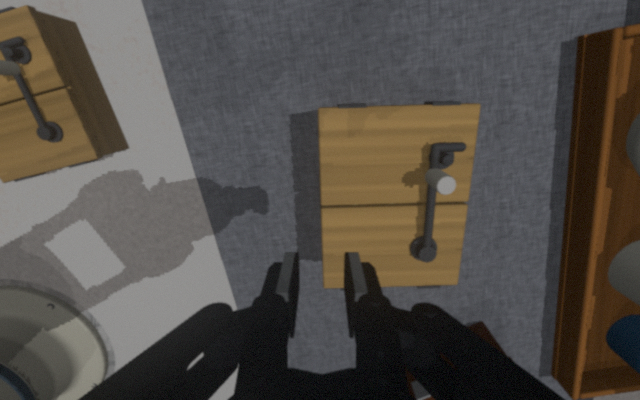

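The hook now lies parallel to the chest's long side. Its bar is against the pin at (447,158), the knob is at (446,185) and the pivot at (424,250). Next I'll check the angle and whether the walnut knob moved, then hand in.

```bash
python3 - <<'E'
import pickle
from h import *
from cell import camera,telemetry,order
c=pickle.load(open("w4.pkl","rb"));k=plane(c,(446,184.5),.122)[:2]
p=np.array([.5435,.1105]);v=k-p
print("knob",k,"r",np.linalg.norm(v),"theta",np.arctan2(v[1],v[0])-1.431)
d=pickle.load(open("c0.pkl","rb"))["scene"]["color"];n=camera("scene")["color"]
print("walnut diff",np.abs(d[245:340,215:312].astype(int)-n[245:340,215:312]).mean(), np.abs(d[260:325,235:275].astype(int)-n[260:325,235:275]).max())
s=telemetry.state();print(s["time_s"],s["force"],abs(s["joint_velocities"]).max())
order.hand_in()
E
```

```text
knob [0.55419958 0.18656345] r 0.07681229583292451 theta 4.67001113215737e-05
walnut diff 1.932826912642431 7
9.725 [0.31946916 0.68949532 0.26079859] 0.02866588481553441
the job is handed in; nothing more can be done
```

The large oak chest's hook is closed against its pin, and I handed the job in at about 9.7 s. I straddled the white knob with partly closed fingers and swung it along its arc. When it met the stop, the force rose to 13 N with no further travel. I then backed off and lifted clear.

**Last checks:**
- **Hook angle:** the wrist view from above put it at about 0.00 rad. The knob measured 76.8 mm from the pivot instead of 75 mm, which is within the calibration error.
- **Walnut hook:** it looks the same before and after in the scene camera, with only noise-level differences.
- **Arm:** it is well clear of everything, with near-zero force. No check failed or disagreed.

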